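Flip the divider leaf of a socket-set case over onto the small-parts half

TASK

The socket-set case lies open on the bench with its yellow divider leaf raised a little off the left-hand (ratchet) half. With a fingertip, swing the leaf over its spine and press it down until it lies flat over the right-hand half, covering the compartments of sockets and small parts so that the case can be shut; ease it down, do not slam it. Push it only: do not pinch the leaf between the fingers, do not lift or shove the case, and leave the sockets and everything else on the bench where they are.

Things in the scene. Friction and masses are not known exactly. Their poses are not given: they have to be found in the camera images.
- case: Green socket-set case lying wide open on the bench, loose, about 2.5 kg. Origin: on the bench under the middle of its spine. x runs along the spine, y points to the left half, -y to the right half. Each half is 300 mm along x and reaches from 6 to 206 mm out from the spine; rim 45 mm above the bench, with a thumb notch 70 mm wide, 15 mm deep, mid-way along each outer wall.
- left_half (a point): Middle of the case's left half at rim height, 45 mm above the bench, 106 mm from the spine: the half with a black tray (ratchet, bars) under the leaf, and two black latches on its outer wall.
- right_half (a point): Middle of the case's right half at rim height, 45 mm above the bench, 106 mm from the spine: the half with eight open compartments of small parts; dividers 38 mm high. A black carrying handle on its outer wall reaches 238 mm out from the spine, its top 24 mm above the bench.
- hinge (a point): The middle of the spine, on the leaf's hinge line, 45 mm above the bench. The hinge line runs along the case's x axis.
- leaf (a joint): Angle of the rigid yellow divider leaf about the hinge line, rad: 0 = flat over the left half, 1.57 upright, 3.14 = flat over the right half; hard stops at both ends. It starts raised 0.15 to 0.5 off the left half. About 0.2 kg. The hinge is stiff: the leaf stays at any angle where it is left, and takes about 2 to 4 N at the tab to swing.
- tab (a point): End of the leaf's thumb tab, mid-thickness, 216 mm from the hinge line; moves with the leaf. The leaf is 282 mm along the spine, 7 mm thick in all, its mid-plane through the hinge line; its free edge is 196 mm from the hinge line, and the tab, 56 mm wide in the middle of that edge, reaches to 216 mm, 10 mm beyond the case wall.
- leaf_front: The leaf's front face (upper side while it lies over the left half, under side once flipped): yellow sheet and the black pad on that side of the thumb tab. Origin: the middle of the hinge line; x along the spine, y outward along the leaf to the tab, z out of this face.
- leaf_back: The leaf's back face (under side while it lies over the left half, upper side once flipped), with its own black tab pad. Origin and axes as for the front face; z points to the front face.
- socket_small: Steel socket 22 mm across and 28 mm tall, standing loose in a compartment of the right half, its top well below the rim. Origin at the centre of its underside.
- socket_mid: Steel socket 26 mm across and 29 mm tall, standing loose in a compartment of the right half, its top well below the rim. Origin at the centre of its underside.
- socket_big: Steel socket 30 mm across and 30 mm tall, standing loose in a compartment of the right half, its top well below the rim. Origin at the centre of its underside.
- spray_can: Bystander: aerosol can with a yellow label, standing; 66 mm across, 200 mm tall. Origin at the centre of its underside.
- tub: Bystander: white filler tub with a blue lid, standing; 110 mm across, 86 mm tall. Origin at the centre of its underside.
- tape_roll: Bystander: grey roll of tape lying flat; 104 mm across, 48 mm tall. Origin at the centre of its underside.
- screwdriver: Bystander: screwdriver lying on the bench, about 170 mm long; about 30 mm tall. Origin at the centre of its underside.
- battery: Bystander: black and grey power-tool battery, 115 x 75 mm, 61 mm tall. Origin at the centre of its underside.

How it is judged:
On the way, in this order (a step that is already met when the one before it is completed fails the run):
1. the leaf is swung past upright, over the spine (value of joint leaf above 1.75 rad), for 0.1 s.
2. the leaf lies flat over the right half (value of joint leaf above 3.08 rad), for 0.2 s.
At the end, for the whole second after the job is handed in: The leaf lies flat over the right half (within 0.06 rad, about 13 mm at the tab) and at rest; the case is flat on the bench within 30 mm of where it was, the sockets still on their compartment floors within 40 mm, the other things within 30 mm (value of joint leaf above 3.08 rad and velocity of joint leaf between -0.05 and 0.05 rad/s and angle between case's own z axis and vertical below 0.03 rad and distance of each of case, spray_can, tub, tape_roll, screwdriver, battery from where it was at the start of the episode below 0.03 m and z of each of socket_small, socket_mid, socket_big in the frame of case below 0.012 m and distance of each of socket_small, socket_mid, socket_big from where it was at the start of the episode below 0.04 m); the robot touches nothing.
It fails at once if the leaf is pinched: fingers press on its front and back faces at once (over 1.5 N each) (contact force between the fingers and leaf_front above 1.5 N and contact force between the fingers and leaf_back above 1.5 N).
It fails at once if the leaf slams down (faster than 3 rad/s near the right half) (value of joint leaf above 2.5 rad and velocity of joint leaf above 3 rad/s).
It fails at once if the case is shoved more than 30 mm, lifted or tipped (distance of case from where it was at the start of the episode above 0.03 m or height (world z) of case above 0.012 m or angle between case's own z axis and vertical above 0.08 rad).
It fails at once if a socket is lifted or pushed out of place (distance of any of socket_small, socket_mid, socket_big from where it was at the start of the episode above 0.04 m or z of any of socket_small, socket_mid, socket_big in the frame of case above 0.02 m).
It fails at once if a bystander on the bench is moved more than 30 mm (distance of any of spray_can, tub, tape_roll, screwdriver, battery from where it was at the start of the episode above 0.03 m).
It also fails if it takes over 54 s, if anything falls off the work surface, if the arm or the gripper's body presses on something with over 40 N, if the wrist force passes 120 N, or if a joint passes its speed limit or range.

ROBOT

A 7-joint arm with a two-finger parallel gripper is mounted at the origin on the work surface. World frame = base frame: x ahead of the robot, y to its left, z up, the work surface at z = 0. Lengths are in m, angles in rad, forces in N, time in s.
With the tool pointing down it reaches from about 0.425 to 0.95 m from the base axis. Payload 4.7 kg.
Tool frame: the origin (TCP) lies on the mounting face of the last link; the fingertips stand 173 mm ahead of it and the grasp point (between the pads) lies 155 mm ahead of it; z points along the fingers, y is the direction in which the jaws open and shut (so a half turn about z gives the same grasp; the last joint's range is limited). The gripper opens to 85 mm and grips with 20 to 120 N. Pads are 22 mm wide; open, the fingers measure 114 mm over their backs; the gripper's body (76 mm by 85 mm) begins 54 mm behind the grasp point. The pads swing forward as they close: fully open they stand 13 mm farther back than shut.
Start: joints at [1.311, 0.469, -0.049, 1.532, 0.024, 1.141, -0.082], TCP at [0.154, -0.657, 0.405] pointing down, gripper open.
Joint ranges: [-2.59, 2.59], [-0.33, 1.99], [-1.39, 1.29], [0.1, 2.45], [-1.04, 4.18], [0.21, 1.99], [-2.66, 2.66]. Speed limits (rad/s): [2.57, 2.57, 3.14, 3.14, 3.14, 3.14, 3.14].

INTERFACE

Orientations are given as a unit quaternion [w, x, y, z].
In Python, from plant import status, cams, job_done gives the robot as it stands.
- The arm moves only by the tool play_rows, never from a script. Its argument "deltas" is a list of rows, each an object of numbers: "dx", "dy", "dz": the shift along the tool's x, y, z scaled (see below); "twist": the turn about the tool's z scaled (see below); "jaw": the opening, from 0 (shut) to 1 (fully open). In form: [{"dx": .., "dy": .., "dz": .., "twist": .., "jaw": ..}, ...]. A call has 1 to 12 rows; each row shifts and turns the pose as measured when the row begins, along the tool's axes as they then stand; what a row does not reach is not made up. The controller multiplies each number of a shift by 10 cm and each number of a turn by 6 degrees. A row lasts 1/12 s, in which the tool goes at most 41.7 mm and 7.16 degrees, less where a joint would pass 70% of its speed; a pose out of reach is approached as far as the arm can. A call with a number of a shift or a turn outside -1 to 1 is refused whole. A call with a gripper value outside its range is refused whole. The fingers move at their own pace and stop on an object; "newtons" is the grip in N (left out, the last holds). Time passes only in rows, so rows that do not move let the fingers close. It gives the time, the measured TCP pose, the force and the opening at its end, in the units of the state.
- status.observe(): the state, without advancing time (a new reading comes with each control period).
- cams.capture(name): name is "side" or "top" or "wrist"; returns (picture, depth): 420x560x3 uint8, red, green, blue; 420x560 float32, m along the optical axis (not along the pixel's ray), 0 where there is no reading.
- cams.camera_info(name): a dict with "fovy" (degrees; the focal length in pixels is half the picture's height over the tangent of half this angle, whatever the lens; pixels are square), "cx", "cy" (the principal point, pixels), "k1" (the pictures are not rectified: a ray, as slopes to the right and down, at radius r is drawn at 1 + k1 r^2 times it, then the intrinsics apply), "R" (3x3) and "t" (3): a world point X has camera coordinates R X + t; the wrist camera has in their place "mount" (4x4, takes a point from camera to tool coordinates, whose origin is the TCP and whose axes are the flange's). Camera axes: x right, y down, z forward; pixel columns grow to the right and rows downward; lengths in m; the calibration is good to about 2 mm. A picture is of the moment at which its call begins: read the wrist's pose just before it. camera_info takes no time and is no camera call.
- job_done(): hands the job in, once; it reports no verdict.
Trained networks look in the newest picture that a camera, given by its name, has taken for a name from the list of things; names that differ only in an ending like _2 or _b are one class to them, and where a whole thing is asked for, a point or a joint stands for the part that bears it (a point fixed in the world has none). Each returns a list of dicts, best first, with "score" (0 to 1); they miss things now and then, are a little off and sometimes report something else, mostly with a low value. They report only what shows in the picture. A call takes as long as a camera call.
- cams.recognise(name, camera): "extent" ([left, top, right, bottom] in pixels, round what is visible of it).
- cams.mark_of(name, camera): "point" ([row, column] in pixels: a listed point, or the origin of a listed thing).
The state is a dict: "time": time; "joint_pos": joint angles; "qvel": joint speeds; "joint_efforts": joint torques, N m; "ee_pos": TCP position; "orientation": TCP orientation; "wrist_force": force on the tool from outside, world axes, zero at the start; "ft_torque": the same for the moment, N m; "finger_gap": finger opening in m.
Only numpy, scipy, OpenCV 4.12 (cv2) and the standard library are available. Lean on these libraries where they do the work, as an engineer would, in place of code of your own. Each camera call takes 0.05 s, during which the arm holds its last target. There are 200 camera calls.

## Working session

There is one attempt and no reset: what is moved stays moved. The work goes in short steps, Python scripts to look and compute and a tool call to move; the robot and the scene stay as the last step left them, time stands still between calls to the robot, and variables do not carry over. Pictures are saved under pics/ and viewed, about 8 in all and at most 12, crops included, and the job is handed in when it is done.

Besides the shell and the picture viewer there is one more tool, called after ">>>" as name(argument=value, ...) on one line, values as JSON. play_rows: Moves the arm, as the interface text tells. Shifts and turns lie within -1 to 1; 1 stands for 10 cm of shift or 6 degrees of turn. Its arguments: {"type":"object","properties":{"deltas":{"type":"array"},"newtons":{"type":"number"}},"required":["deltas"]}

```bash
mkdir -p pics; ls; cat > h.py <<'E'
import numpy as np, cv2
from plant import status, cams, job_done
from scipy.spatial.transform import Rotation as Rn
def Rq(q): return Rn.from_quat([q[1],q[2],q[3],q[0]])
def cal(n):
    c=cams.camera_info(n); f=210/np.tan(np.radians(c['fovy'])/2)
    if 'mount' in c:
        s=status.observe(); M=np.array(c['mount']); T=np.eye(4); T[:3,:3]=Rq(s['orientation']).as_matrix(); T[:3,3]=s['ee_pos']
        W=T@M; R=W[:3,:3].T; t=-R@W[:3,3]
    else: R=np.array(c['R']); t=np.array(c['t'])
    return f,c['cx'],c['cy'],c['k1'],R,t
def rays(C,u,v):
    f,cx,cy,k,R,t=C
    x=(np.asarray(u,float)-cx)/f;y=(np.asarray(v,float)-cy)/f
    a,b=x.copy(),y.copy()
    for _ in range(20):
        s=1+k*(a*a+b*b); a=x/s;b=y/s
    return np.stack([a,b,np.ones_like(a)],-1)
def unproj(C,u,v,d):
    r=rays(C,u,v)*np.asarray(d)[...,None]; return (r-C[5])@C[4]
def onz(C,u,v,z):
    r=rays(C,u,v)@C[4]; o=-C[4].T@C[5]; return o+r*(z-o[2])/r[2]
def proj(C,X):
    f,cx,cy,k,R,t=C; p=R@X+t; a=p[:2]/p[2]; return a*(1+k*(a@a))*f+[cx,cy]
E
python3 - <<'E'
from h import *
s=status.observe();print({k:np.round(v,3).tolist() for k,v in s.items()})
ims=[]
for n in ['top','side']:
    C=cal(n);im,d=cams.capture(n);np.savez(f'{n}0.npz',im=im,d=d);ims.append(im)
    print(n,'campos',np.round(-C[4].T@C[5],3), C[:4])
    for name,z in [('case',0),('hinge',.045),('left_half',.045),('right_half',.045),('tab',None),('spray_can',0),('tub',0),('tape_roll',0),('screwdriver',0),('battery',0)]:
        r=cams.mark_of(name,n)
        for q in r[:2]:
            v,u=q['point'];
            dd=d[int(np.clip(v,0,419)),int(np.clip(u,0,559))]
            print(name,round(q['score'],2),np.round([u,v]),'onz',np.round(onz(C,u,v,z),3) if z is not None else '','dep',np.round(unproj(C,u,v,dd),3))
for n,i in zip('ab',ims): cv2.imwrite(f'pics/{n}.png',i[...,::-1])
E
```

```text
pics
{'time': 0.0, 'joint_pos': [1.311, 0.469, -0.049, 1.534, 0.024, 1.141, -0.082], 'qvel': [-0.001, 0.001, 0.0, -0.001, -0.0, -0.001, -0.0], 'joint_efforts': [-0.0, -51.031, -0.047, -23.772, 0.011, 0.008, -0.0], 'ee_pos': [0.154, -0.657, 0.404], 'orientation': [-0.001, 0.993, 0.115, -0.0], 'wrist_force': [0.75, -0.8, -0.274], 'ft_torque': [-0.008, 0.022, -0.035], 'finger_gap': 0.085}
top campos [ 0.361 -0.021  1.485] (np.float64(452.1994601557695), 276.8613647053108, 208.82489420441038, -0.06464937433300957)
case 0.75 [141. 264.] onz [0.307 0.443 0.   ] dep [0.308 0.439 0.013]
case 0.57 [276. 202.] onz [ 0.501 -0.007  0.   ] dep [ 0.498 -0.007  0.032]
hinge 0.58 [274. 203.] onz [ 0.493 -0.003  0.045] dep [ 0.493 -0.003  0.047]
left_half 0.76 [237. 198.] onz [0.511 0.116 0.045] dep [0.508 0.114 0.071]
right_half 0.85 [307. 202.] onz [ 0.494 -0.107  0.045] dep [ 0.497 -0.109  0.009]
tab 0.82 [206. 192.] onz  dep [0.527 0.206 0.097]
spray_can 0.9 [401. 225.] onz [ 0.415 -0.418  0.   ] dep [ 0.409 -0.379  0.145]
tub 0.95 [401. 158.] onz [ 0.636 -0.428  0.   ] dep [ 0.62  -0.403  0.09 ]
[... 548 characters left out ...]
.   ] dep [ 0.487 -0.105  0.036]
hinge 0.68 [287. 210.] onz [ 0.501 -0.008  0.045] dep [ 0.501 -0.008  0.044]
left_half 0.83 [278. 180.] onz [0.515 0.103 0.045] dep [0.507 0.08  0.067]
right_half 0.73 [296. 243.] onz [ 0.486 -0.113  0.045] dep [ 0.498 -0.082  0.004]
tab 0.85 [272. 140.] onz  dep [ 0.567  0.327 -0.001]
spray_can 0.92 [314. 392.] onz [ 0.41  -0.419  0.   ] dep [ 0.396 -0.446  0.084]
tub 0.88 [424. 359.] onz [ 0.633 -0.429  0.   ] dep [ 0.594 -0.456  0.085]
tape_roll 0.94 [291. 122.] onz [0.655 0.399 0.   ] dep [0.636 0.347 0.038]
screwdriver 0.78 [180. 139.] onz [0.303 0.429 0.   ] dep [0.303 0.424 0.004]
battery 0.75 [253. 131.] onz [0.527 0.392 0.   ] dep [0.517 0.355 0.028]
```

View pics/a.png

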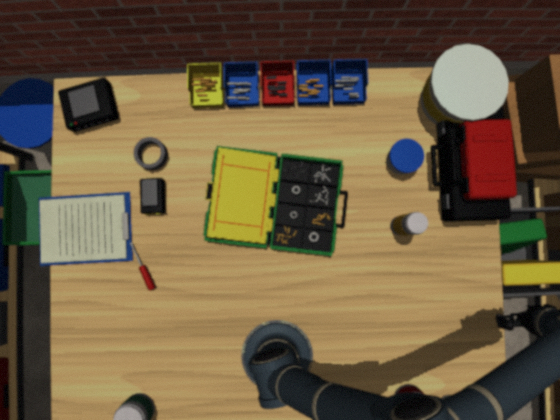

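View pics/b.png

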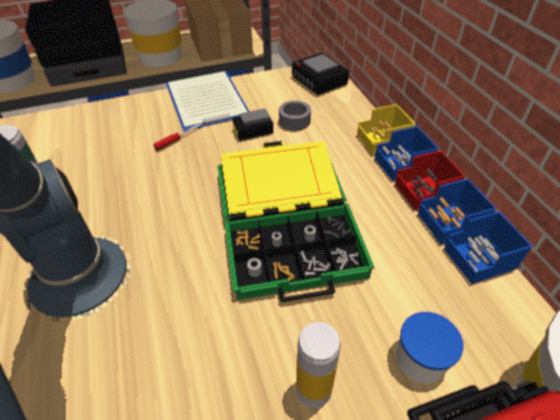

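Top view: the case is centred near (275,203) px, with the yellow leaf to the left of the spine (tab near (206,192)) and the open compartments to the right. The side view agrees. Next I fit the leaf plane and outline.

```bash
python3 - <<'E'
from h import *
for n in ['top','side']:
    z=np.load(f'{n}0.npz');im,d=z['im'],z['d'];C=cal(n)
    hsv=cv2.cvtColor(im,cv2.COLOR_RGB2HSV)
    v,u=np.nonzero((abs(hsv[...,0].astype(int)-28)<6)&(hsv[...,1]>200)&(d>0))
    P=unproj(C,u,v,d[v,u]); m=(P[:,0]>.3)&(P[:,0]<.7)&(P[:,1]>-.03)&(P[:,1]<.25)&(P[:,2]>.03)&(P[:,2]<.2);P=P[m]
    A=np.c_[P[:,:2],np.ones(len(P))]; k=np.ones(len(P),bool)
    for _ in range(5):
        c=np.linalg.lstsq(A[k],P[k,2],rcond=None)[0]; r=P[:,2]-A@c; k=abs(r)<.008
    g=c[:2];print(n,len(P),k.sum(),'res',r[k].std(),'tilt',np.arctan(np.hypot(*g)),'up dir yaw',np.degrees(np.arctan2(g[1],g[0])))
    rect=cv2.minAreaRect(P[k][:,:2].astype(np.float32)*1000);print(rect, cv2.boxPoints(rect).round())
    e=np.array([np.cos(a:=np.arctan2(g[1],g[0])),np.sin(a)]);s=P[k][:,:2]@e
    print('extent along e',np.percentile(s,[.5,99.5]),'z there',np.percentile(P[k][:,2],[1,99]))
    # green rim
    v,u=np.nonzero((abs(hsv[...,0].astype(int)-70)<15)&(hsv[...,1]>150)&(d>0))
    P=unproj(C,u,v,d[v,u]); m=(abs(P[:,0]-.5)<.25)&(abs(P[:,1])<.25)&(abs(P[:,2]-.045)<.008);G=P[m]
    rect=cv2.minAreaRect(G[:,:2].astype(np.float32)*1000);print('green',len(G),rect)
E
```

```text
top 0 0 res nan tilt 0.0 up dir yaw 0.0
((0.0, 0.0), (0.0, 0.0), 0.0) [[0. 0.]
 [0. 0.]
 [0. 0.]
 [0. 0.]]
  ret = _var(a, axis=axis, dtype=dtype, out=out, ddof=ddof,
  arrmean = um.true_divide(arrmean, div, out=arrmean,
  ret = ret.dtype.type(ret / rcount)
Traceback (most recent call last):
IndexError: index -1 is out of bounds for axis 0 with size 0
```

```bash
cat > fit.py <<'E'
from h import *
def leaf(n,im,d,C):
    hsv=cv2.cvtColor(im,cv2.COLOR_RGB2HSV)
    print(n,'hsv',hsv[215,240],hsv[185,260])
    v,u=np.nonzero((abs(hsv[...,0].astype(int)-27)<7)&(hsv[...,1]>185)&(hsv[...,2]>100)&(d>0))
    P=unproj(C,u,v,d[v,u]); m=(P[:,0]>.3)&(P[:,0]<.7)&(P[:,1]>-.03)&(P[:,1]<.25)&(P[:,2]>.03)&(P[:,2]<.2);P=P[m]
    print(len(P))
    if len(P)<100: return
    A=np.c_[P[:,:2],np.ones(len(P))]; k=np.ones(len(P),bool)
    for _ in range(5):
        c=np.linalg.lstsq(A[k],P[k,2],rcond=None)[0]; r=P[:,2]-A@c; k=abs(r)<.01
    g=c[:2];a=np.arctan2(g[1],g[0]);e=np.array([np.cos(a),np.sin(a)])
    print(k.sum(),'res',r[k].std(),'tilt',np.arctan(np.hypot(*g)),'up yaw',np.degrees(a))
    s=P[k][:,:2]@e
    print('rect',cv2.minAreaRect(P[k][:,:2].astype(np.float32)*1000),'along e',np.percentile(s,[.5,99.5]),'z',np.percentile(P[k][:,2],[1,99]))
def rim(im,d,C):
    hsv=cv2.cvtColor(im,cv2.COLOR_RGB2HSV)
    v,u=np.nonzero((abs(hsv[...,0].astype(int)-68)<18)&(hsv[...,1]>130)&(d>0))
    P=unproj(C,u,v,d[v,u]); m=(abs(P[:,0]-.5)<.25)&(abs(P[:,1])<.25)&(P[:,2]<.06)&(P[:,2]>.03);G=P[m]
    print('green',len(G),cv2.minAreaRect(G[:,:2].astype(np.float32)*1000) if len(G) else '')
if __name__=='__main__':
    for n in ['top','side']:
        z=np.load(f'{n}0.npz');leaf(n,z['im'],z['d'],cal(n));rim(z['im'],z['d'],cal(n))
E
python3 fit.py
```

```text
top hsv [ 28 181 179] [ 27 183 178]
859
859 res 0.0030051482912487352 tilt 0.22257973458925953 up yaw 81.43868500809226
rect ((515.2406616210938, 93.48368835449219), (189.84075927734375, 276.7477111816406), 81.50086975097656) along e [0.07528481 0.25474149] z [0.04673548 0.0923596 ]
green 759 ((502.009033203125, 0.8604278564453125), (414.9757080078125, 304.87060546875), 81.791748046875)
side hsv [120   7  36] [ 28 183 245]
5073
5071 res 0.0017983658460719184 tilt 0.22434334851863583 up yaw 82.08776769739531
rect ((514.15869140625, 89.07275390625), (202.8474578857422, 281.93756103515625), 81.82251739501953) along e [0.06008329 0.25458014] z [0.04413038 0.0892595 ]
green 1824 ((498.50982666015625, -10.459869384765625), (411.2262878417969, 306.41943359375), 81.76311492919922)
```

>>> play_rows(deltas=[{"dz": -0.3,"jaw": 0},{"dz": -0.3,"jaw": 0},{"dz": -0.3,"jaw": 0}])

```text
validation failed for argument at $.de...
```

>>> play_rows(deltas=[{"dx": 0,"dy": 0,"dz": -0.3,"twist": -1,"jaw": 0},{"dx": 0,"dy": 0,"dz": -0.3,"twist": -1,"jaw": 0},{"dx": 0,"dy": 0,"dz": -0.3,"twist": -1,"jaw": 0},{"dx": 0,"dy": 0,"dz": 0,"twist": -1,"jaw": 0},{"dx": 0,"dy": 0,"dz": 0,"twist": -1,"jaw": 0},{"dx": 0,"dy": 0,"dz": 0,"twist": -1,"jaw": 0},{"dx": 0,"dy": 0,"dz": 0,"twist": -1,"jaw": 0},{"dx": 0,"dy": 0,"dz": 0,"twist": -1,"jaw": 0},{"dx": 0,"dy": 0,"dz": 0,"twist": -1,"jaw": 0},{"dx": 0,"dy": 0,"dz": 0,"twist": -1,"jaw": 0},{"dx": 0,"dy": 0,"dz": 0,"twist": -1,"jaw": 0},{"dx": 0,"dy": 0,"dz": 0,"twist": -0.4,"jaw": 0}], newtons=20)

```text
time: 2.1
ee_pos: [0.1545, -0.6568, 0.4997]
orientation: [-0.0, 0.737, 0.676, -0.001]
wrist_force: [0.6, -0.8, -0.1]
finger_gap: 0.0002
```

>>> play_rows(deltas=[{"dx": 0.23,"dy": 0.29,"dz": 0,"twist": 0.5,"jaw": 0},{"dx": 0.23,"dy": 0.29,"dz": 0,"twist": 0,"jaw": 0},{"dx": 0.23,"dy": 0.29,"dz": 0,"twist": 0,"jaw": 0},{"dx": 0.23,"dy": 0.29,"dz": 0,"twist": 0,"jaw": 0},{"dx": 0.23,"dy": 0.29,"dz": 0,"twist": 0,"jaw": 0},{"dx": 0.23,"dy": 0.29,"dz": 0,"twist": 0,"jaw": 0},{"dx": 0.23,"dy": 0.29,"dz": 0,"twist": 0,"jaw": 0},{"dx": 0.23,"dy": 0.29,"dz": 0,"twist": 0,"jaw": 0},{"dx": 0.23,"dy": 0.29,"dz": 0,"twist": 0,"jaw": 0},{"dx": 0.23,"dy": 0.29,"dz": 0,"twist": 0,"jaw": 0},{"dx": 0.23,"dy": 0.29,"dz": 0,"twist": 0,"jaw": 0},{"dx": 0.23,"dy": 0.29,"dz": 0,"twist": 0,"jaw": 0}])

```text
time: 3.1
ee_pos: [0.5415, -0.4342, 0.4962]
orientation: [-0.0, 0.764, 0.645, -0.005]
wrist_force: [-0.0, -0.8, 0.3]
finger_gap: -0.0003
```

>>> play_rows(deltas=[{"dx": 0.4,"dy": -0.07,"dz": 0,"twist": -0.25,"jaw": 0},{"dx": 0.4,"dy": -0.07,"dz": 0,"twist": 0,"jaw": 0},{"dx": 0.4,"dy": -0.07,"dz": 0,"twist": 0,"jaw": 0},{"dx": 0.4,"dy": -0.07,"dz": 0,"twist": 0,"jaw": 0},{"dx": 0.4,"dy": -0.07,"dz": 0,"twist": 0,"jaw": 0},{"dx": 0.4,"dy": -0.07,"dz": 0,"twist": 0,"jaw": 0},{"dx": 0.4,"dy": -0.07,"dz": 0,"twist": 0,"jaw": 0},{"dx": 0.4,"dy": -0.07,"dz": 0,"twist": 0,"jaw": 0},{"dx": 0.4,"dy": -0.07,"dz": 0,"twist": 0,"jaw": 0},{"dx": 0.4,"dy": -0.07,"dz": 0,"twist": 0,"jaw": 0},{"dx": 0.4,"dy": -0.07,"dz": 0,"twist": 0,"jaw": 0},{"dx": 0.4,"dy": -0.07,"dz": 0,"twist": 0,"jaw": 0}])

```text
time: 4.1
ee_pos: [0.53, 0.064, 0.4903]
orientation: [0.001, 0.756, 0.655, -0.003]
wrist_force: [1.0, -0.1, 0.3]
finger_gap: 0.0002
```

```bash
cat >> h.py <<'E'
E_=np.array([.1426,.9898]);P_=np.array([.9898,-.1426])
def goto(s,p=.497,ztip=None):
    o=status.observe();R=Rq(o['orientation']).as_matrix();x=np.array(o['ee_pos']);w=s*E_+p*P_
    T=np.array([*w,(ztip+.173) if ztip is not None else x[2]])
    print('t',round(o['time'],2),'tip',np.round(x-[0,0,.173],4),'s,p',np.round([x[:2]@E_,x[:2]@P_],4),'yaw',np.degrees(np.arctan2(R[1,0],R[0,0])).round(2),'tilt z',R[:,2].round(3),'F',np.round(o['wrist_force'],2))
    print('delta tool units',np.round(R.T@(T-x)*10,3))
E
python3 -c "
from h import *
goto(.31,.497,.2)"
```

```text
t 4.1 tip [0.53   0.064  0.3173] s,p [0.1389 0.5155] yaw 81.79 tilt z [-0.003 -0.004 -1.   ] F [ 1.04 -0.15  0.27]
delta tool units [ 1.717 -0.182  1.166]
```

>>> play_rows(deltas=[{"dx": 0.35,"dy": -0.04,"dz": 0,"twist": 0,"jaw": 0},{"dx": 0.35,"dy": -0.04,"dz": 0,"twist": 0,"jaw": 0},{"dx": 0.35,"dy": -0.04,"dz": 0,"twist": 0,"jaw": 0},{"dx": 0.35,"dy": -0.04,"dz": 0,"twist": 0,"jaw": 0},{"dx": 0.25,"dy": -0.02,"dz": 0,"twist": 0,"jaw": 0},{"dx": 0,"dy": 0,"dz": 0.35,"twist": 0,"jaw": 0},{"dx": 0,"dy": 0,"dz": 0.35,"twist": 0,"jaw": 0},{"dx": 0,"dy": 0,"dz": 0.35,"twist": 0,"jaw": 0},{"dx": 0,"dy": 0,"dz": 0.1,"twist": 0,"jaw": 0},{"dx": 0,"dy": 0,"dz": 0,"twist": 0,"jaw": 0}])

```text
time: 4.93
ee_pos: [0.5304, 0.2527, 0.3765]
orientation: [0.0, 0.75, 0.662, 0.005]
wrist_force: [0.2, 0.4, 0.5]
finger_gap: -0.0001
```

```bash
python3 - <<'E'
from h import *
goto(.31,.497,.07)
C=cal('wrist')
im,d=cams.capture('wrist');cv2.imwrite('pics/w1.png',im[...,::-1])
for q in cams.mark_of('tab','wrist')[:2]:
    v,u=q['point'];print(q['score'],u,v,onz(C,u,v,.093),unproj(C,u,v,d[int(v),int(u)]))
for X in [.2757*E_+.497*P_]: print('pred tab px',proj(C,np.array([*X,.093])))
E
```

```text
t 4.93 tip [0.5304 0.2527 0.2035] s,p [0.3257 0.4889] yaw 82.89 tilt z [ 0.008  0.006 -1.   ] F [0.23 0.36 0.5 ]
delta tool units [-0.168  0.068  1.335]
0.72 288.8 259.0 [0.53086616 0.20568118 0.093     ] [0.53518219 0.26505232 0.21056163]
pred tab px [289.6839592  262.52518514]
```

View pics/w1.png

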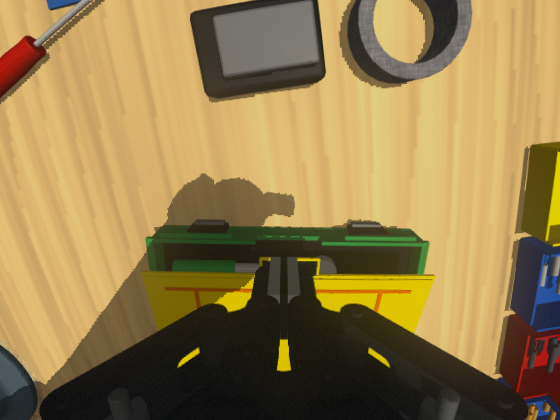

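The wrist view shows the tab at about (289,259), sitting just inboard of the shut fingers and over the notch. That agrees with my prediction, so I lower beside it.

>>> play_rows(deltas=[{"dx": -0.06,"dy": 0.07,"dz": 0.3,"twist": 0.18,"jaw": 0},{"dx": -0.06,"dy": 0,"dz": 0.3,"twist": 0,"jaw": 0},{"dx": 0,"dy": 0,"dz": 0.3,"twist": 0,"jaw": 0},{"dx": 0,"dy": 0,"dz": 0.25,"twist": 0,"jaw": 0},{"dx": 0,"dy": 0,"dz": 0.1,"twist": 0,"jaw": 0},{"dx": 0,"dy": 0,"dz": 0,"twist": 0,"jaw": 0}])

```text
time: 5.53
ee_pos: [0.5471, 0.2425, 0.2664]
orientation: [0.006, 0.759, 0.651, 0.021]
wrist_force: [-0.7, -1.2, 0.1]
finger_gap: -0.0002
```

```bash
python3 -c "
from h import *
goto(.297,.497,.07)"
```

```text
t 5.53 tip [0.5471 0.2425 0.0934] s,p [0.318  0.5069] yaw 81.29 tilt z [ 0.041  0.018 -0.999] F [-0.66 -1.19  0.08]
delta tool units [-0.217 -0.105  0.225]
```

>>> play_rows(deltas=[{"dx": -0.04,"dy": -0.1,"dz": 0.2,"twist": 0,"jaw": 0},{"dx": 0,"dy": 0,"dz": 0.05,"twist": 0,"jaw": 0},{"dx": 0,"dy": 0,"dz": 0,"twist": 0,"jaw": 0}])

```text
time: 5.78
ee_pos: [0.5412, 0.2418, 0.2472]
orientation: [0.008, 0.759, 0.65, 0.027]
wrist_force: [-0.8, 0.7, 0.6]
finger_gap: 0.0
```

```bash
sed -i 's/    o=status.observe();R=Rq(o\[.orientation.\]).as_matrix();x=np.array(o\[.ee_pos.\])/&; x=x+.173*R[:,2]/; s/(ztip+.173)/ztip/; s/x-\[0,0,.173\]/x/' h.py; python3 -c "
from h import *
goto(.297,.497,.07)"
```

```text
t 5.78 tip [0.5502 0.2458 0.0745] s,p [0.3217 0.5095] yaw 81.17 tilt z [ 0.052  0.023 -0.998] F [-0.84  0.68  0.58]
delta tool units [-0.25  -0.124  0.032]
```

>>> play_rows(deltas=[{"dx": -0.08,"dy": -0.12,"dz": 0,"twist": 0,"jaw": 0},{"dx": -0.08,"dy": 0,"dz": 0.02,"twist": 0,"jaw": 0},{"dx": -0.08,"dy": 0,"dz": 0,"twist": 0,"jaw": 0},{"dx": -0.05,"dy": 0,"dz": 0,"twist": 0,"jaw": 0}])

```text
time: 6.12
ee_pos: [0.5285, 0.2167, 0.2511]
orientation: [0.01, 0.759, 0.65, 0.034]
wrist_force: [-0.8, -0.5, -0.7]
finger_gap: 0.0002
```

```bash
python3 - <<'E'
from h import *
goto(.285,.497,.07)
C=cal('side')
im,d=cams.capture('side');cv2.imwrite('pics/s2.png',cv2.resize(im[100:260,180:380,::-1],(800,640))[:600])
E
```

```text
t 6.12 tip [0.5397 0.2218 0.0786] s,p [0.2965 0.5026] yaw 81.25 tilt z [ 0.065  0.029 -0.997] F [-0.76 -0.47 -0.65]
delta tool units [-0.118 -0.059  0.078]
```

View pics/s2.png

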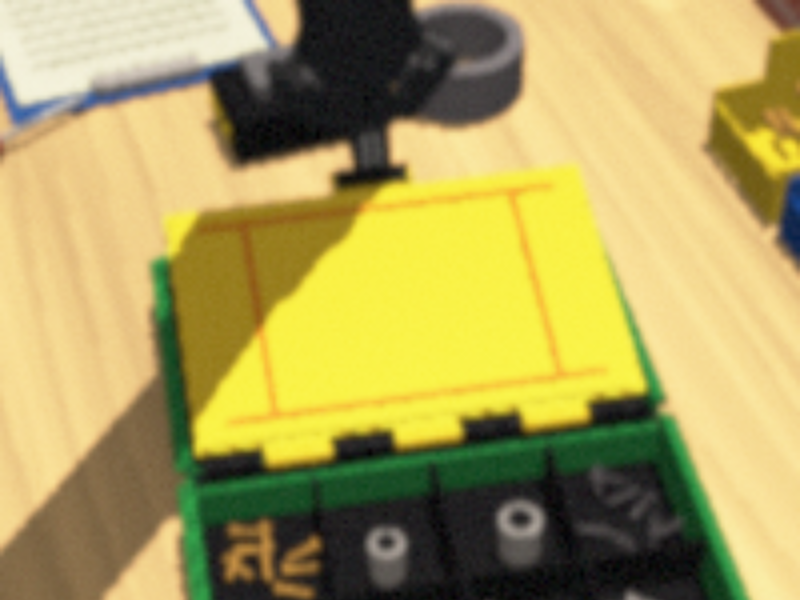

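The finger is right behind the black tab, centred on it. I press inward until contact.

>>> play_rows(deltas=[{"dx": -0.03,"dy": -0.06,"dz": 0.1,"twist": 0,"jaw": 0},{"dx": -0.05,"dy": 0,"dz": 0.03,"twist": 0,"jaw": 0},{"dx": -0.05,"dy": 0,"dz": 0.02,"twist": 0,"jaw": 0},{"dx": -0.05,"dy": 0,"dz": 0,"twist": 0,"jaw": 0}])

```text
time: 6.5
ee_pos: [0.5232, 0.2087, 0.2405]
orientation: [0.005, 0.758, 0.651, 0.048]
wrist_force: [0.8, 7.2, -0.3]
finger_gap: 0.0001
```

```bash
python3 -c "
from h import *
goto(.285,.497,.07)"
```

```text
t 6.5 tip [0.5369 0.2183 0.0684] s,p [0.2926 0.5003] yaw 81.45 tilt z [ 0.079  0.055 -0.995] F [ 0.83  7.16 -0.27]
delta tool units [-0.075 -0.031 -0.024]
```

>>> play_rows(deltas=[{"dx": -0.06,"dy": 0,"dz": -0.12,"twist": 0,"jaw": 0},{"dx": -0.06,"dy": 0,"dz": -0.12,"twist": 0,"jaw": 0},{"dx": -0.06,"dy": 0,"dz": -0.12,"twist": 0,"jaw": 0}])

```text
time: 6.75
ee_pos: [0.5198, 0.1949, 0.2776]
orientation: [0.001, 0.755, 0.653, 0.057]
wrist_force: [1.0, 3.0, -1.6]
finger_gap: 0.0002
```

```bash
cat >> fit.py <<'E'
def ang(n='side'):
    # leaf angle about the hinge from the yellow region, case frame
    C=cal(n);im,d=cams.capture(n);hsv=cv2.cvtColor(im,cv2.COLOR_RGB2HSV)
    v,u=np.nonzero((abs(hsv[...,0].astype(int)-27)<7)&(hsv[...,1]>170)&(hsv[...,2]>60)&(d>0))
    P=unproj(C,u,v,d[v,u]);y=P[:,:2]@E_-.065;x=P[:,:2]@P_-.497;z=P[:,2]-.045
    r=np.hypot(y,z);m=(abs(x)<.14)&(r>.06)&(r<.2)&(z>-.01)
    a=np.arctan2(z,y)[m];print(n,m.sum(),'leaf angle',np.percentile(a,[10,50,90]).round(3));return im
E
python3 -c "
from fit import *
goto(.285,.497,.07);ang()"
```

```text
t 6.75 tip [0.535  0.2074 0.1057] s,p [0.2815 0.4999] yaw 81.9 tilt z [ 0.087  0.072 -0.994] F [ 0.96  3.04 -1.57]
delta tool units [ 0.005 -0.056  0.355]
side 4196 leaf angle [0.388 0.406 0.428]
```

Leaf has risen to 0.41 rad with a light force. I continue along the arc.

>>> play_rows(deltas=[{"dx": -0.08,"dy": 0,"dz": -0.11,"twist": 0,"jaw": 0},{"dx": -0.08,"dy": 0,"dz": -0.11,"twist": 0,"jaw": 0},{"dx": -0.09,"dy": 0,"dz": -0.11,"twist": 0,"jaw": 0},{"dx": -0.1,"dy": 0,"dz": -0.1,"twist": 0,"jaw": 0},{"dx": -0.1,"dy": 0,"dz": -0.1,"twist": 0,"jaw": 0}])

```text
time: 7.22
ee_pos: [0.512, 0.1555, 0.3353]
orientation: [-0.002, 0.752, 0.655, 0.074]
wrist_force: [1.7, 4.6, 1.0]
finger_gap: -0.0001
```

```bash
python3 -c "
from fit import *
goto(.285,.497,.07);ang()"
```

```text
t 7.22 tip [0.5307 0.1727 0.1642] s,p [0.2466 0.5006] yaw 82.46 tilt z [ 0.108  0.099 -0.989] F [1.7  4.65 0.99]
delta tool units [ 0.275 -0.124  0.972]
side 5790 leaf angle [0.699 0.719 0.74 ]
```

```bash
python3 -c "
from h import *
o=status.observe();print(np.round(o['joint_pos'],3),np.round(o['joint_efforts'],1))"
```

```text
[ 0.225  0.38  -0.722  1.949  0.296  0.779 -0.781] [  1.7 -31.8  -3.1 -18.5   1.1   0.    0.1]
```

>>> play_rows(deltas=[{"dx": -0.1,"dy": 0,"dz": -0.1,"twist": 0,"jaw": 0},{"dx": -0.12,"dy": 0,"dz": -0.09,"twist": 0,"jaw": 0},{"dx": -0.12,"dy": 0,"dz": -0.08,"twist": 0,"jaw": 0},{"dx": -0.13,"dy": 0,"dz": -0.07,"twist": 0,"jaw": 0},{"dx": -0.13,"dy": 0,"dz": -0.06,"twist": 0,"jaw": 0}])

```text
time: 7.68
ee_pos: [0.5022, 0.1012, 0.3774]
orientation: [-0.004, 0.748, 0.658, 0.088]
wrist_force: [0.2, 5.1, 4.6]
finger_gap: 0.0001
```

```bash
python3 -c "
from fit import *
goto(.285,.497,.07);ang()
o=status.observe();print(np.round(o['joint_pos'],3),np.round(o['joint_efforts'],1))"
```

```text
t 7.68 tip [0.5241 0.1223 0.2071] s,p [0.1958 0.5014] yaw 83.06 tilt z [ 0.127  0.122 -0.984] F [0.19 5.1  4.64]
delta tool units [ 0.697 -0.188  1.469]
side 6217 leaf angle [1.014 1.033 1.053]
[ 0.4    0.291 -0.776  1.957  0.182  0.819 -0.584] [ -0.1 -28.9  -4.5 -20.    0.3  -0.2   0.2]
```

>>> play_rows(deltas=[{"dx": -0.14,"dy": -0.02,"dz": -0.09,"twist": 0,"jaw": 0},{"dx": -0.15,"dy": -0.01,"dz": -0.08,"twist": 0,"jaw": 0},{"dx": -0.15,"dy": -0.01,"dz": -0.07,"twist": 0,"jaw": 0},{"dx": -0.15,"dy": 0,"dz": -0.06,"twist": 0.1,"jaw": 0},{"dx": -0.15,"dy": 0,"dz": -0.05,"twist": 0.1,"jaw": 0},{"dx": -0.15,"dy": 0,"dz": -0.04,"twist": 0,"jaw": 0}])

```text
time: 8.23
ee_pos: [0.4842, 0.0079, 0.4076]
orientation: [-0.003, 0.754, 0.65, 0.094]
wrist_force: [1.3, 1.7, -0.4]
finger_gap: 0.0001
```

```bash
python3 -c "
from fit import *
goto(.285,.497,.07);ang()"
```

```text
t 8.23 tip [0.5081 0.0298 0.2377] s,p [0.102  0.4986] yaw 82.04 tilt z [ 0.138  0.127 -0.982] F [ 1.3   1.67 -0.42]
delta tool units [ 1.567 -0.238  1.911]
side 5552 leaf angle [1.489 1.503 1.519]
```

>>> play_rows(deltas=[{"dx": -0.14,"dy": 0,"dz": -0.03,"twist": 0,"jaw": 0},{"dx": -0.14,"dy": 0,"dz": -0.02,"twist": 0,"jaw": 0},{"dx": -0.14,"dy": 0,"dz": -0.01,"twist": 0,"jaw": 0},{"dx": -0.14,"dy": 0,"dz": 0,"twist": 0,"jaw": 0},{"dx": -0.14,"dy": 0,"dz": 0.01,"twist": 0,"jaw": 0},{"dx": -0.14,"dy": 0,"dz": 0.02,"twist": 0,"jaw": 0},{"dx": -0.14,"dy": 0,"dz": 0.03,"twist": 0,"jaw": 0}])

```text
time: 8.87
ee_pos: [0.47, -0.0909, 0.3928]
orientation: [-0.004, 0.755, 0.649, 0.093]
wrist_force: [0.1, 1.5, -0.6]
finger_gap: -0.0001
```

```bash
python3 -c "
from fit import *
goto(.065-.119,.497,.045+.1565);ang();ang('top')"
```

```text
t 8.87 tip [ 0.4934 -0.069   0.2228] s,p [0.0021 0.4982] yaw 81.91 tilt z [ 0.135  0.127 -0.983] F [ 0.1   1.46 -0.56]
delta tool units [-0.586 -0.027  0.127]
side 2848 leaf angle [1.998 2.008 2.019]
top 1442 leaf angle [1.868 1.93  1.961]
```

>>> play_rows(deltas=[{"dx": -0.11,"dy": 0,"dz": 0.03,"twist": 0,"jaw": 0},{"dx": -0.11,"dy": 0,"dz": 0.035,"twist": 0,"jaw": 0},{"dx": -0.11,"dy": 0,"dz": 0.04,"twist": 0,"jaw": 0},{"dx": -0.1,"dy": 0,"dz": 0.05,"twist": 0,"jaw": 0},{"dx": -0.1,"dy": 0,"dz": 0.055,"twist": 0,"jaw": 0},{"dx": -0.1,"dy": 0,"dz": 0.06,"twist": 0,"jaw": 0},{"dx": -0.09,"dy": 0,"dz": 0.065,"twist": 0,"jaw": 0}])

```text
time: 9.55
ee_pos: [0.4644, -0.1606, 0.3459]
orientation: [-0.005, 0.754, 0.65, 0.093]
wrist_force: [0.0, 1.6, -0.6]
finger_gap: -0.0002
```

```bash
python3 -c "
from fit import *
goto(.065-.16,.497,.045+.1);im=ang();ang('top')
cv2.imwrite('pics/s3.png',im[...,::-1])"
```

```text
t 9.55 tip [ 0.4875 -0.1385  0.1758] s,p [-0.0676  0.5023] yaw 82.01 tilt z [ 0.134  0.127 -0.983] F [ 0.04  1.57 -0.58]
delta tool units [-0.316 -0.083  0.257]
side 1061 leaf angle [2.379 2.403 2.423]
top 2622 leaf angle [2.327 2.38  2.41 ]
```

View pics/s3.png

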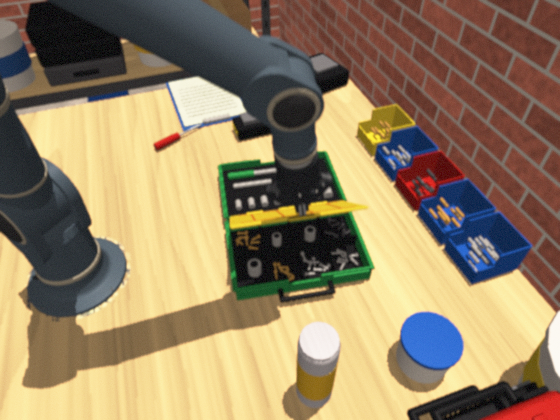

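The side view shows the leaf edge-on at about (300,212) over the right half, with the finger pushing it near the tab and the case not moved. I keep going down slowly.

>>> play_rows(deltas=[{"dx": -0.09,"dy": -0.02,"dz": 0.07,"twist": 0,"jaw": 0},{"dx": -0.08,"dy": -0.02,"dz": 0.075,"twist": 0,"jaw": 0},{"dx": -0.08,"dy": -0.02,"dz": 0.08,"twist": 0,"jaw": 0},{"dx": -0.07,"dy": 0,"dz": 0.085,"twist": 0,"jaw": 0},{"dx": -0.07,"dy": 0,"dz": 0.09,"twist": 0,"jaw": 0},{"dx": -0.06,"dy": 0,"dz": 0.095,"twist": 0,"jaw": 0},{"dx": -0.05,"dy": 0,"dz": 0.1,"twist": 0,"jaw": 0}])

```text
time: 10.23
ee_pos: [0.4594, -0.2051, 0.274]
orientation: [-0.004, 0.754, 0.65, 0.093]
wrist_force: [0.1, 0.2, 0.4]
finger_gap: 0.0001
```

```bash
python3 -c "
from fit import *
goto(.065-.185,.497,.045+.0035);ang();ang('top')"
```

```text
t 10.23 tip [ 0.4829 -0.1833  0.104 ] s,p [-0.1126  0.5041] yaw 82.0 tilt z [ 0.136  0.126 -0.983] F [0.11 0.18 0.36]
delta tool units [-0.154 -0.133  0.526]
side 2945 leaf angle [2.83  2.848 2.859]
top 3469 leaf angle [2.796 2.841 2.873]
```

>>> play_rows(deltas=[{"dx": -0.03,"dy": -0.02,"dz": 0.09,"twist": 0,"jaw": 0},{"dx": -0.03,"dy": -0.02,"dz": 0.09,"twist": 0,"jaw": 0},{"dx": -0.02,"dy": -0.02,"dz": 0.09,"twist": 0,"jaw": 0},{"dx": -0.02,"dy": 0,"dz": 0.09,"twist": 0,"jaw": 0},{"dx": -0.01,"dy": 0,"dz": 0.08,"twist": 0,"jaw": 0}])

```text
time: 10.75
ee_pos: [0.4583, -0.2098, 0.2251]
orientation: [-0.003, 0.754, 0.65, 0.093]
wrist_force: [-0.2, -0.5, 0.7]
finger_gap: -0.0002
```

```bash
python3 -c "
from fit import *
goto(.065-.185,.497,.045+.0035);ang();ang('top')"
```

```text
t 10.75 tip [ 0.4821 -0.188   0.0551] s,p [-0.1174  0.504 ] yaw 82.03 tilt z [ 0.137  0.126 -0.983] F [-0.24 -0.5   0.71]
delta tool units [-0.035 -0.076  0.053]
side 3783 leaf angle [3.084 3.103 3.117]
top 702 leaf angle [3.035 3.1   3.125]
```

Near flat at about 3.10 rad. I press gently the last few millimetres.

>>> play_rows(deltas=[{"dx": 0,"dy": 0,"dz": 0.05,"twist": 0,"jaw": 0},{"dx": 0,"dy": 0,"dz": 0.05,"twist": 0,"jaw": 0},{"dx": 0,"dy": 0,"dz": 0.06,"twist": 0,"jaw": 0},{"dx": 0,"dy": 0,"dz": 0.08,"twist": 0,"jaw": 0}])

```text
time: 11.18
ee_pos: [0.4623, -0.2068, 0.2184]
orientation: [-0.004, 0.754, 0.651, 0.084]
wrist_force: [-40.9, 0.8, 109.8]
finger_gap: -0.0002
```

```bash
python3 -c "
from fit import *
goto(.065-.185,.497,.045+.0035);ang();ang('top')"
```

```text
t 11.18 tip [ 0.4834 -0.1869  0.0478] s,p [-0.116   0.5051] yaw 81.98 tilt z [ 0.122  0.115 -0.986] F [-40.94   0.76 109.8 ]
delta tool units [-0.038 -0.08  -0.02 ]
side 3891 leaf angle [-3.134  3.126  3.138]
top 841 leaf angle [-3.129  3.108  3.134]
```

That pressed much harder than I meant (about 117 N, near the limit), so the leaf is on its stop. I back off at once.

>>> play_rows(deltas=[{"dx": 0,"dy": 0,"dz": -0.1,"twist": 0,"jaw": 0},{"dx": 0,"dy": 0,"dz": -0.2,"twist": 0,"jaw": 0},{"dx": 0,"dy": 0,"dz": -0.3,"twist": 0,"jaw": 0},{"dx": 0,"dy": 0,"dz": -0.4,"twist": 0,"jaw": 0},{"dx": 0,"dy": 0,"dz": -0.4,"twist": 0,"jaw": 0},{"dx": 0,"dy": 0,"dz": -0.2,"twist": 0,"jaw": 0},{"dx": 0,"dy": 0,"dz": 0,"twist": 0,"jaw": 0},{"dx": 0,"dy": 0,"dz": 0,"twist": 0,"jaw": 0}])

```text
time: 11.95
ee_pos: [0.4426, -0.2223, 0.3921]
orientation: [0.005, 0.752, 0.653, 0.084]
wrist_force: [0.0, 1.1, -0.2]
finger_gap: -0.0002
```

```bash
python3 - <<'E'
from fit import *
goto(.065-.185,.497,.2);im=ang();im2=ang('top')
cv2.imwrite('pics/s4.png',im[...,::-1])
d0=np.load('side0.npz')
for n,I in (('side',im),('top',im2)):
    C=cal(n);im_,d=cams.capture(n);rim(im_,d,C)
    hsv=cv2.cvtColor(im_,cv2.COLOR_RGB2HSV)
    v,u=np.nonzero((abs(hsv[...,0].astype(int)-27)<7)&(hsv[...,1]>170)&(d>0))
    P=unproj(C,u,v,d[v,u]);y=P[:,:2]@E_-.065;x=P[:,:2]@P_-.497;m=(abs(x)<.13)&(y<-.02)&(y>-.19)&(P[:,2]>.03)&(P[:,2]<.08)
    c=np.polyfit(y[m],P[m,2],1);print(n,m.sum(),'pi+slope angle',np.pi+np.arctan(c[0]),'z at hinge/edge',np.polyval(c,[0,-.19]))
    for name in ['case','tub','spray_can','tape_roll','battery','screwdriver']:
        r=cams.mark_of(name,n)
        if r: print(name,round(r[0]['score'],2),np.round(onz(C,r[0]['point'][1],r[0]['point'][0],0),3))
E
```

```text
t 11.95 tip [ 0.4655 -0.2046  0.2215] s,p [-0.1362  0.4899] yaw 82.33 tilt z [ 0.132  0.102 -0.986] F [ 0.03  1.13 -0.2 ]
delta tool units [0.134 0.045 0.24 ]
side 5731 leaf angle [3.078 3.125 3.137]
top 957 leaf angle [-3.129  3.109  3.133]
green 1618 ((499.44384765625, -6.89849853515625), (418.6582336425781, 305.9841613769531), 81.82511138916016)
side 6076 pi+slope angle 3.140930584626458 z at hinge/edge [0.04688757 0.04701336]
case 0.89 [ 0.502 -0.011  0.   ]
tub 0.75 [ 0.63  -0.429  0.   ]
spray_can 0.92 [ 0.405 -0.414  0.   ]
tape_roll 0.33 [ 0.626 -0.432  0.   ]
battery 0.73 [0.531 0.385 0.   ]
screwdriver 0.59 [0.298 0.423 0.   ]
green 870 ((502.4803161621094, -0.369781494140625), (417.1969299316406, 304.4098815917969), 81.72325897216797)
top 1056 pi+slope angle 3.1466719241083063 z at hinge/edge [0.04854447 0.0475794 ]
case 0.76 [ 0.5   -0.002  0.   ]
tub 0.76 [ 0.634 -0.427  0.   ]
spray_can 0.75 [ 0.409 -0.417  0.   ]
tape_roll 0.76 [0.675 0.406 0.   ]
battery 0.94 [0.512 0.391 0.   ]
screwdriver 0.61 [0.304 0.429 0.   ]
```

View pics/s4.png

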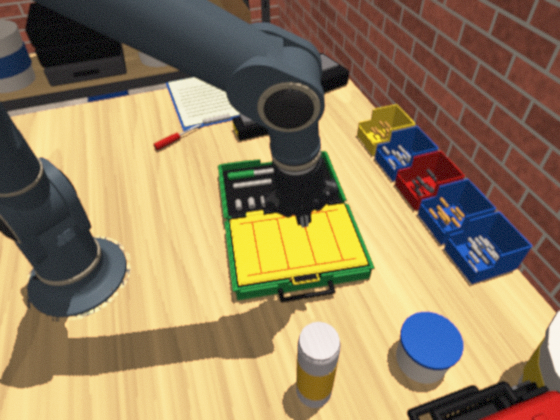

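The leaf lies flat over the right half, with its tab at about (305,278), and the robot is clear. Slope fits give about 3.14 rad and the case and bystanders have not moved.

```bash
python3 -c "
from h import *
print(job_done())"
```

```text
the job is handed in; nothing more can be done
None
```

The divider leaf now lies flat over the right half of the case. I handed the job in at about 12 s with the fingers well clear.

I lifted the tab with the shut fingertips pressing on its outer end, followed its arc over the spine, and eased it down from the back face.

**Leaf:** the final plane fits gave 3.141 rad (side camera) and 3.147 rad (top camera), so it is on its stop.

**Case and bench items:** the case outline is within about 4 mm and 0.1° of where it started. The marked positions of the other things agree to about 10 mm or better. The one exception was a low-score side-view hit for the tape roll, which landed on the tub. The top view shows the tape roll in place.

**What went less well:**
- **Final press too hard:** the last press peaked at about 117 N at the wrist when I read it, just under the 120 N limit. I backed off straight away, but a higher value between readings can't be ruled out.
- **Tool tilt:** the tool drifted to about 10° off vertical during the rows. It had no visible effect on the result.
- **Sockets:** they are hidden under the leaf, so I couldn't check them at the end. The fingers never went near them.

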